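# Stand the fallen bookend up against the board books

## Task

The L-shaped wooden bookend beside the row of board books has fallen over towards the books: stand it back up by pushing on it, then push it along the shelf until its upright board is flat against the end book, about in the middle of the row's width, and leave it standing there. Only push with the fingers: do not pinch it or lift it off the shelf, and leave the other things where they are.

Things in the scene. Friction and masses are not known exactly. Their poses are not given: they have to be found in the camera images.
- bookend: Loose wooden L, 0.35 kg, 110 mm wide: an upright board and a base board joined at the heel. Origin: middle of the outer heel edge; x along the heel. Fallen (start): z up, the upright board lies flat along -y (towards the books), the base board stands along +z. Standing: y points straight down, z level along the base board, away from the books; the origin is at the foot of its face for the books.
- upright_edge (a point): Middle of the free edge of the bookend's upright board, which is 110 mm long from the heel and 10 mm thick (point half-way through it). 5 mm above the shelf when fallen, 110 mm when the bookend stands. Axes as the bookend's.
- base_edge (a point): Middle of the free edge of the bookend's base board, which is 90 mm long from the heel and 16 mm thick (point half-way). 90 mm above the shelf when fallen, 8 mm when standing. Pushing the top of this board away from the books, from over the lying board, rolls the bookend on its heel; past about 45 degrees it drops onto its base by itself.
- books: Fixed, immovable row of five upright board books, 130 to 150 mm wide, 140 to 165 mm tall, and a wooden end block; row 128 mm long. Origin: at shelf height on the outer face of the end book (150 mm wide, 160 mm tall) nearest the bookend, mid-width. y points level out of that face towards the bookend, x along its width, z up.
- turntable: Fixed round turntable of white plastic, 200 mm across, its top 22 mm above the shelf, carrying four bystanders; origin at the centre of its underside.
- teether: Lavender silicone ring, 66 mm across, 14 mm high, loose bystander standing on the turntable; origin at the centre of its underside.
- rattle: Wooden bead rattle on end, 44 mm across, 83 mm tall, loose bystander standing on the turntable; origin at the centre of its underside.
- snack_cup: Clear plastic snack cup with white twist cap, 64 mm across, 85 mm tall, loose bystander standing on the turntable; origin at the centre of its underside.
- tin: Tiny round aluminium tin, 48 mm across, 22 mm tall, loose bystander standing on the turntable; origin at the centre of its underside.
- cream_jar: White cream jar with metal cap, 54 mm across, 42 mm tall, loose bystander on the shelf beside the bookend's path; origin at the centre of its underside.
- brush: Wooden baby brush lying bristles up, head 50 x 35 mm, 30 mm high, handle reaching 110 mm along -x from its origin (under the head's centre), loose bystander on the shelf.

How it is judged:
By the outcome, as a careful person would: the job done as asked, in the order asked, and still so for the second after the job is handed in, with the robot touching nothing.
It also fails if it takes over 59 s, if anything falls off the work surface, if the arm or the gripper's body presses on something with over 40 N, if the wrist force passes 120 N, or if a joint passes its speed limit or range.

## Robot

A 6-joint arm with a two-finger parallel gripper is mounted at the origin on the work surface. World frame = base frame: x ahead of the robot, y to its left, z up, the work surface at z = 0. Lengths are in m, angles in rad, forces in N, time in s.
With the tool pointing down it reaches from about 0.275 to 1 m from the base axis. Payload 8.4 kg.
Tool frame: the origin (TCP) lies on the centre line of the jaws, within the pads' length; the fingertips stand 17 mm ahead of it and the grasp point (between the pads) lies 2 mm behind it (bot.tcp_to_tips is the z of the fingertips in the tool frame, in m); z points along the fingers, y is the line along which they close (so a half turn about z gives the same grasp; the last joint's range is limited). The gripper opens to 85 mm and grips with 20 to 120 N. Pads are 22 mm wide; open, the fingers measure 114 mm over their backs; the gripper's body (76 mm by 85 mm) begins 54 mm behind the grasp point. The pads swing forward as they close: fully open they stand 13 mm farther back than shut.
Start: joints at [-1.234, 0.353, 1.633, -0, 1.155, -0.002], TCP at [0.208, -0.589, 0.21] pointing down, gripper open.
Joint ranges: [-2.63, 2.63], [-0.92, 2.1], [0.06, 2.66], [-1.3, 4.44], [0, 2.69], [-3.02, 3.02]. Speed limits (rad/s): [2.22, 2.22, 2.79, 3.14, 3.14, 3.14].

## Interface

Orientations are given as a unit quaternion [x, y, z, w].
In Python, from workcell import bot, hand, kinematics, get_obs, vision, hand_in gives the robot as it stands. The module is installed in compiled form; this text tells all that it offers. Calls block until the motion is done:
- bot.reach(position, orientation): joint-space move of the TCP to a pose.
- bot.servo_line(position, ori=None, velocity=0.15): straight line of the TCP; ori=None keeps the orientation; velocity is the mean speed in m/s.
- bot.goto_joints(angles): joint-space move.
- hand.move_gripper(opening, strength=None): finger opening in m; strength is the grip in N (None keeps the last); returns when the fingers have stopped.
- bot.dwell(seconds).
- kinematics.solve_ik(position, orientation): joint angles nearest the present ones, or None.
- get_obs(): the state.
- vision.read_camera(name): name is "side" or "top"; returns a dict with "frame" (480x640x3 uint8, red, green, blue), "intrinsics" (3x3 intrinsics, pixels), "dist" ([k1, k2, p1, p2, k3] as OpenCV has them; the pictures are not rectified), "view" (4x4, takes a point from world to camera coordinates). Camera axes: x right, y down, z forward; pixel columns grow to the right and rows downward; lengths in m; the calibration is good to about 2 mm. A picture is of the moment at which its call begins. There is no depth.
A pose or a line that the arm cannot do raises bot.IKError and nothing moves.
- hand_in(): hands the job in; it is judged then, once.
The state is a dict: "time_s": time; "joint_pos": joint angles; "joint_vel": joint speeds; "joint_efforts": joint torques, N m; "position": TCP position; "orientation": TCP orientation; "wrist_force": force on the tool from outside, world axes, zero at the start; "ft_torque": the same for the moment, N m; "gripper_width": finger opening in m; "grip_force": force on a finger pad.
Only numpy, scipy, OpenCV 4.12 (cv2) and the standard library are available. Lean on these libraries where they do the work, as an engineer would, in place of code of your own. Each camera call takes 0.05 s, during which the arm holds its last target. There are 200 camera calls.

## Working session

There is one attempt and no reset: what is moved stays moved. The work goes in short steps, each a Python script; the robot and the scene stay as the last script left them, time stands still between calls to the robot, and variables do not carry over. Pictures are saved under pics/ and viewed, at most 10 in all, crops included, and the job is handed in when it is done.

```bash
mkdir -p pics
cat > h.py <<'E'
import numpy as np, cv2
from workcell import bot, hand, kinematics, get_obs, vision, hand_in
def snap(cam,fn):
    d=vision.read_camera(cam); cv2.imwrite('pics/'+fn,d['frame'][:,:,::-1]); return d
def ray(d,uv):
    n=cv2.undistortPoints(np.array([[uv]],float),np.array(d['intrinsics']),np.array(d['dist']))[0,0]
    V=np.array(d['view']); R,t=V[:3,:3],V[:3,3]
    return -R.T@t, R.T@np.array([n[0],n[1],1])
def atz(d,uv,z):
    c,r=ray(d,uv); return c+r*(z-c[2])/r[2]
def proj(d,P):
    V=np.array(d['view'])
    return cv2.projectPoints(np.array(P,float).reshape(-1,3),cv2.Rodrigues(V[:3,:3])[0],V[:3,3],np.array(d['intrinsics']),np.array(d['dist']))[0][:,0]
E
python3 - <<'E'
from h import *
for c in ['top','side']:
    d=snap(c,c+'0.png'); print(c,ray(d,(320,240)))
print(get_obs())
E
```

```text
top (array([ 0.50248229, -0.02734959,  0.89124559]), array([ 0.16618198,  0.00791931, -0.98640791]))
side (array([0.40012559, 0.67076003, 0.69014044]), array([ 0.2490332 , -0.72552941, -0.64165533]))
{'time_s': 0.1, 'joint_pos': array([-1.23442907e+00,  3.53589402e-01,  1.63408171e+00,  2.14966415e-07,
        1.15521869e+00, -2.37127843e-03]), 'joint_vel': array([ 0.00025067, -0.001266  , -0.00351873, -0.00041077, -0.00085069,
        0.00114124]), 'joint_efforts': array([-3.80449865e-04, -6.06355619e+01, -3.42817461e+01, -2.09575574e-04,
        3.85384497e-03,  6.66762560e-06]), 'position': array([ 0.20754612, -0.58902953,  0.20932082]), 'orientation': array([ 9.85691080e-01,  1.68560595e-01, -1.07711191e-04, -6.39569350e-04]), 'wrist_force': array([ 0.88677862, -0.65441907, -0.68627166]), 'ft_torque': array([-0.02056471, -0.00443613, -0.00762199]), 'grip_force': 0.0, 'gripper_width': 0.0852126210479301}
```

View pics/top0.png

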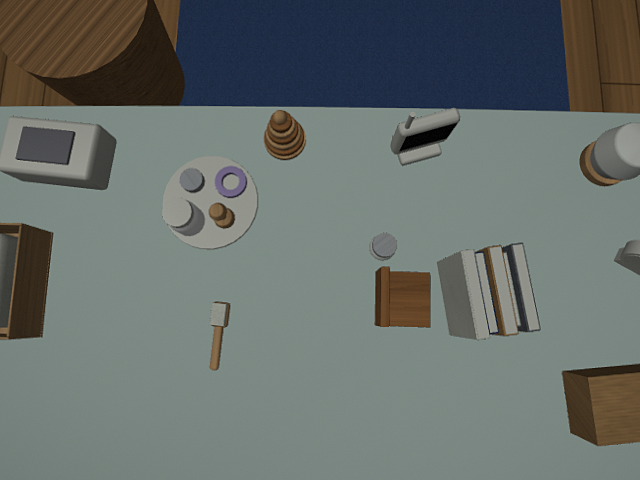

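View pics/side0.png

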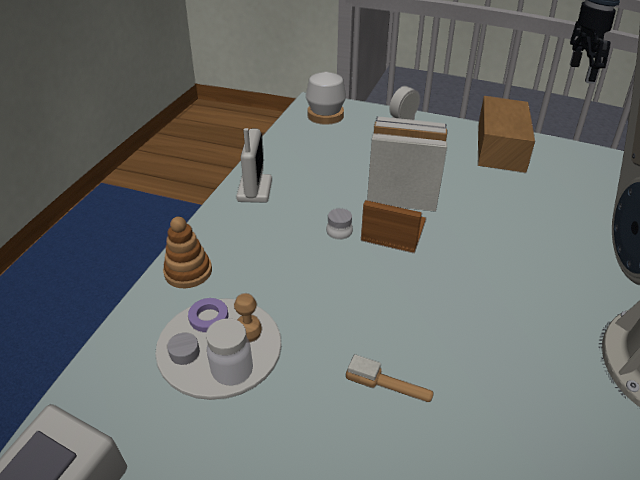

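The top view has the bookend at about (376–431, 268–327) px, the end book's face foot at about (438,262)–(450,338), and the jar at (383,246). In the side view the end book's face is at (370–440, 135–210). I'll zoom in for accurate corners.

Run:
```python
import cv2
a=cv2.imread('pics/top0.png')[225:350,360:550]
cv2.imwrite('pics/crop.png',cv2.convertScaleAbs(cv2.resize(a,None,fx=4,fy=4,interpolation=cv2.INTER_CUBIC),alpha=1.4))
```

```text
(no output)
```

View pics/crop.png

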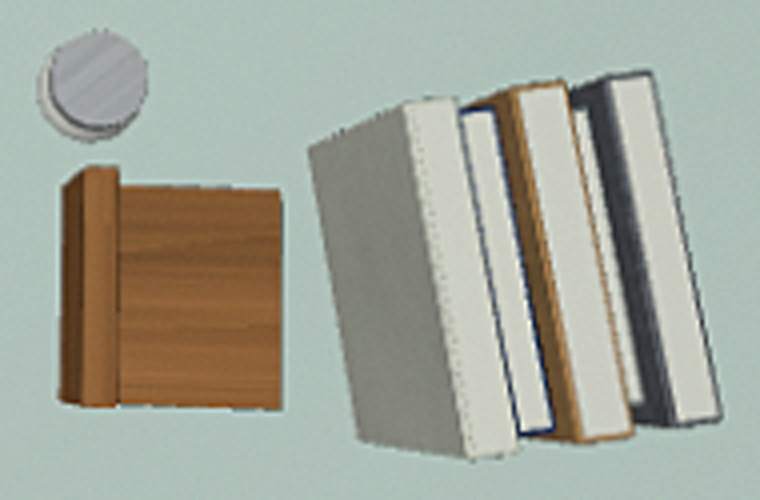

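The crop shows the book face's foot at (308,148)–(359,440), the bookend's free edge at (280,188)–(281,409), and its base top at (84..119, 167)–(81..118, 407). The jar cap is centred at (99,79).

Run:
```python
from h import *
d=vision.read_camera('top')
f=lambda x,y:(360+(x+.5)/4-.5,225+(y+.5)/4-.5)
for n,x,y,z in [('free a',280,188,.01),('free b',281,409,.01),('out bot a',61,186,0),('out bot b',62,403,0),('out top a',84,167,.09),('out top b',81,407,.09),('in top a',119,166,.09),('in top b',118,408,.09),('book foot a',308,148,0),('book foot b',359,440,0),('book top a',403,101,.16),('book top b',470,459,.16),('jar',99,79,.042)]:
    print(n,atz(d,f(x,y),z).round(4))
```

```text
free a [ 0.5901 -0.2433  0.01  ]
free b [ 0.4798 -0.2421  0.01  ]
out bot a [ 0.59   -0.1338  0.    ]
out bot b [ 0.4804 -0.1345  0.    ]
out top a [ 0.5902 -0.1337  0.09  ]
out top b [ 0.481  -0.1323  0.09  ]
in top a [ 0.5909 -0.1498  0.09  ]
in top b [ 0.4809 -0.149   0.09  ]
book foot a [ 0.612  -0.2605  0.    ]
book foot b [ 0.4649 -0.2835  0.    ]
book top a [ 0.6131 -0.2592  0.16  ]
book top b [ 0.4647 -0.2831  0.16  ]
jar [ 0.6391 -0.1474  0.042 ]
```

```bash
cat >> h.py <<'E'
from scipy.spatial.transform import Rotation as Ro
def ori(p,tilt,s=1):
    """tool axis tilted towards level direction p; jaws level, across p"""
    p=np.array([p[0],p[1],0.])/np.hypot(p[0],p[1]); k=np.array([0,0,1.])
    z=np.sin(tilt)*p-np.cos(tilt)*k; y=s*np.cross(k,p)
    return Ro.from_matrix(np.c_[np.cross(y,z),y,z]).as_quat()
N=np.array([-.157,.9876,0]); B=np.array([.5387,-.2716,0])
E
python3 - <<'E'
from h import *
print(bot.tcp_to_tips)
j0=get_obs()['joint_pos']
for s in (1,-1):
    q=ori([0,-1],0,s); q2=ori(-N,np.radians(40),s)
    for P,o in [([.5355,-.17,.3],q),([.5355,-.165,.09],q),([.5355,-.10,.08],q),([.536,-.08,.2],q2),([.536,-.10,.055],q2),(B+N*.03+[0,0,.055],q2)]:
        j=kinematics.solve_ik(np.array(P),o); print(s,None if j is None else j.round(2))
E
```

```text
0.017
1 [-0.31  0.18  1.66 -0.    1.3  -0.31]
1 [-0.3   0.4   1.87 -0.    0.87 -0.3 ]
1 [-0.19  0.39  1.91 -0.    0.84 -0.19]
1 [ 0.29  0.31  1.94 -0.78  1.14  0.56]
1 [ 0.25  0.55  2.02 -0.94  0.92  0.82]
1 [-0.02  0.53  2.06 -1.12  0.78  0.74]
-1 [-0.31  0.18  1.66 -0.    1.3   2.83]
-1 [-0.3   0.4   1.87 -0.    0.87  2.84]
-1 [-0.19  0.39  1.91 -0.    0.84  2.95]
-1 [ 0.29  0.31  1.94 -0.78  1.14 -2.58]
-1 [ 0.25  0.55  2.02 -0.94  0.92 -2.33]
-1 [-0.02  0.53  2.06 -1.12  0.78 -2.4 ]
```

Run:
```python
from h import *
q=ori([0,-1],0); x=.5355; piv=-.134
p=get_obs()['position']
bot.servo_line(p+[0,0,.12],velocity=.2)
hand.move_gripper(.04)
bot.reach([x,-.19,.33],q)
bot.servo_line([x,-.19,.09],velocity=.2)
for f in range(0,61,6):
    f=np.radians(f); b=np.array([np.sin(f),np.cos(f)]); u=np.array([-np.cos(f),np.sin(f)])
    c=.073*b+.016*u
    bot.servo_line([x,piv+c[0]-.011,c[1]+.017],velocity=.08)
    o=get_obs(); print(round(o['time_s'],1),o['position'].round(3),o['wrist_force'].round(1))
snap('side','side1.png')
bot.servo_line(o['position']+[0,0,.15],velocity=.2)
bot.reach([x-.05,.02,.3],ori(-N,np.radians(40)))
snap('top','top1.png'); print(get_obs()['time_s'])
```

```text
5.1 [ 0.536 -0.16   0.09 ] [ 0.4  1.4 -0.2]
5.4 [ 0.536 -0.153  0.091] [-0.2  0.2 -0.9]
5.6 [ 0.535 -0.145  0.092] [-0.2 -0.3  0. ]
5.9 [ 0.535 -0.137  0.091] [-0.2 -0.6  0.2]
6.1 [ 0.535 -0.129  0.09 ] [ 0.4 -0.3  0.1]
6.4 [ 0.535 -0.122  0.088] [-0.1  0.   0.5]
6.6 [ 0.535 -0.115  0.085] [ 0.1 -0.1 -0.7]
6.9 [ 0.535 -0.108  0.082] [-0.7  0.5  0.2]
7.1 [ 0.535 -0.101  0.077] [-0.5  0.2  0.4]
7.4 [ 0.535 -0.095  0.072] [-0.8  0.3 -0.1]
7.6 [ 0.535 -0.089  0.067] [ 0.3 -0.3  0.1]
9.55
```

View pics/top1.png

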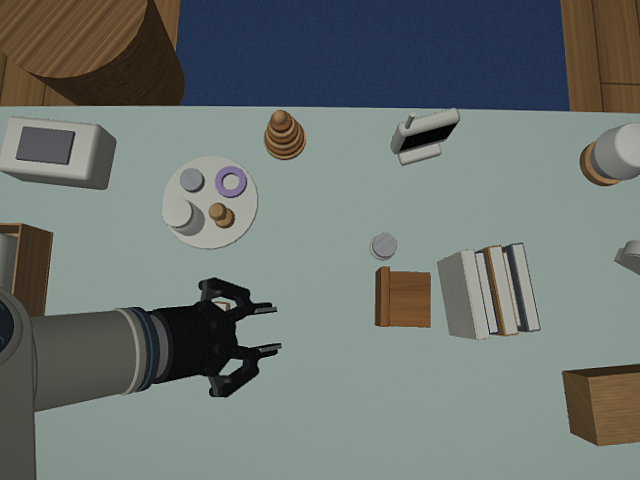

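The top view shows the bookend still lying, unmoved, at (376–431, 268–327). I'll check the side picture taken at the end of the arc.

Run:
```python
import cv2
a=cv2.imread('pics/side1.png')[90:290,300:520]
cv2.imwrite('pics/s1c.png',cv2.resize(a,None,fx=3,fy=3,interpolation=cv2.INTER_CUBIC))
```

```text
(no output)
```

View pics/s1c.png

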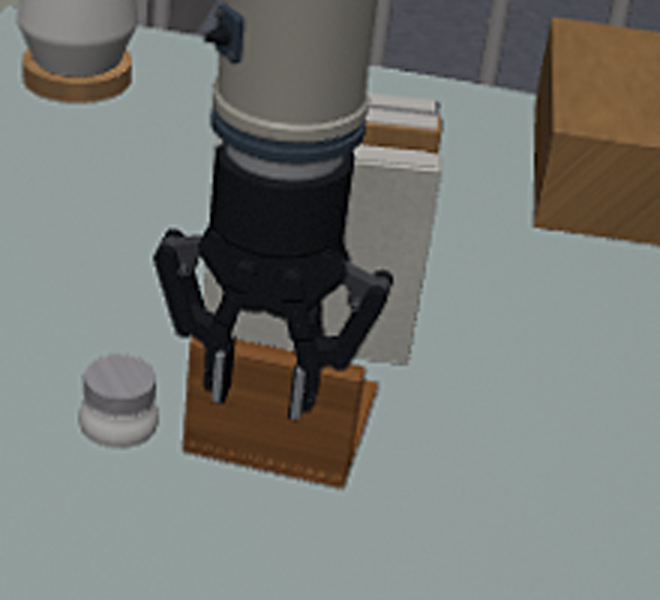

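The fingers ended up on the outer side of the base board, with their tips near crop px (220,400) and (297,417), and the bookend is unmoved. They slipped over its top, so I'll work out the true tip height before trying again.

Run:
```python
from h import *
d=vision.read_camera('side')
for z in (.045,.05,.055,.06,.065,.07):
    print(z,[((p-[300,90])*3).round(0) for p in proj(d,[[.560,-.078,z],[.510,-.078,z]])])
```

```text
0.045 [array([209., 463.]), array([288., 481.])]
0.05 [array([210., 457.]), array([289., 475.])]
0.055 [array([210., 451.]), array([290., 469.])]
0.06 [array([211., 444.]), array([291., 462.])]
0.065 [array([211., 438.]), array([292., 456.])]
0.07 [array([212., 432.]), array([292., 449.])]
```

Run:
```python
from h import *
o=get_obs(); print(o['position'],o['gripper_width'],o['time_s'])
R=Ro.from_quat(o['orientation']).as_matrix()
d=snap('side','side2.png'); t=vision.read_camera('top')
P=[o['position']+R@np.array([0,y,z]) for z in (-.013,.004,.017) for y in (.02,-.02)]
ps=proj(d,P).round(1); pt=proj(t,P).round(1); print(ps.tolist(),pt.tolist())
def crop(im,p,fn):
    c=p.mean(0).astype(int); im=im[:,:,::-1].copy()
    for a in p: im[int(round(a[1])),int(round(a[0]))]=(0,0,255)
    x,y=c-[50,75]; print(fn,x,y)
    return cv2.resize(im[y:y+150,x:x+100],None,fx=4,fy=4,interpolation=cv2.INTER_NEAREST)
cv2.imwrite('pics/tips.png',np.hstack([crop(d['frame'],ps,'side'),crop(t['frame'],pt,'top')]))
```

```text
[0.485388   0.01876894 0.29932343] 0.03974389734081644 9.6
[[401.1, 154.4], [430.3, 157.6], [400.7, 158.5], [429.2, 161.6], [400.4, 161.5], [428.5, 164.6]] [[278.8, 311.2], [282.5, 341.6], [287.7, 310.2], [291.5, 339.9], [294.3, 309.4], [298.0, 338.7]]
side 365 84
top 238 250
```

View pics/tips.png

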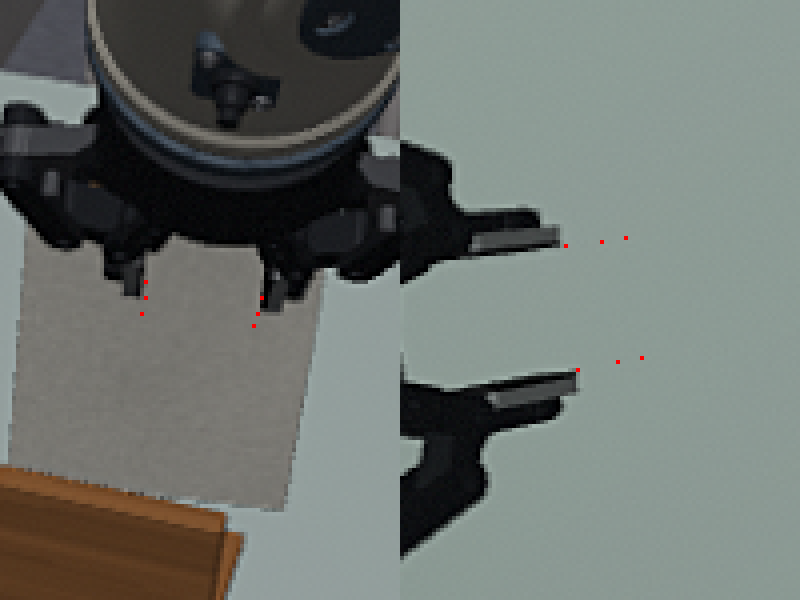

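The dots mark tool z = −13, +4 and +17 mm. The rendered tips sit near the rear dots, at about top (277.5,309.3) and (282.5,345.8), and side (398.2,157.5) and (433,161). So the tips are well behind nominal, and I'll triangulate them.

Run:
```python
from h import *
o=get_obs(); R=Ro.from_quat(o['orientation']).as_matrix()
d=vision.read_camera('side'); t=vision.read_camera('top')
for a,b in [((277.5,309.3),(398.2,157.5)),((282.5,345.8),(433,161))]:
    c1,r1=ray(t,a); c2,r2=ray(d,b)
    k=np.linalg.lstsq(np.c_[r1,-r2],c2-c1,rcond=None)[0]
    p,q=c1+r1*k[0],c2+r2*k[1]; m=(p+q)/2
    print(m.round(3),'gap',np.linalg.norm(p-q).round(4),'tool',(R.T@(m-o['position'])).round(4))
print(R.round(2))
```

```text
[0.507 0.032 0.305] gap 0.0007 tool [ 0.0045  0.0231 -0.0108]
[0.459 0.024 0.305] gap 0.0013 tool [ 0.0039 -0.025  -0.0104]
[[-0.12  0.99  0.1 ]
 [ 0.76  0.15 -0.63]
 [-0.64 -0.   -0.77]]
```

At 40 mm opening the tips are about 11 mm behind the TCP, so the first pass cleared the board's top. I'll repeat it with the measured offset, leaning the tool 20° so the body stays clear of the rising upright.

Run:
```python
from h import *
q=ori([0,-1],np.radians(20)); R=Ro.from_quat(q).as_matrix(); x=.5355; piv=-.134
def at(y,z): return np.array([x,y,z])-R@np.array([.011,0,-.012])
bot.reach(at(-.185,.26),q)
bot.servo_line(at(-.185,.072),velocity=.2)
im=[]
for f in range(0,55,6):
    g=np.radians(f); b=np.array([np.sin(g),np.cos(g)]); u=np.array([-np.cos(g),np.sin(g)])
    c=.072*b+.016*u
    bot.servo_line(at(piv+c[0],c[1]),velocity=.07)
    o=get_obs(); print(f,round(o['time_s'],1),o['position'].round(3),o['wrist_force'].round(1))
    if f in(24,54): im.append(vision.read_camera('side')['frame'][90:290,300:500])
bot.dwell(.4); im.append(vision.read_camera('side')['frame'][90:290,300:500])
cv2.imwrite('pics/roll.png',np.hstack([cv2.resize(i,None,fx=1.33,fy=1.33*1.5) for i in im])[:,:,::-1])
```

```text
0 12.5 [ 0.536 -0.164  0.065] [ 0.5 -0.1  1.5]
6 12.8 [ 0.535 -0.157  0.066] [ 0.9 -1.4  1.1]
12 13.0 [ 0.535 -0.149  0.066] [ 0.3 -0.4 -0.9]
18 13.3 [ 0.535 -0.141  0.066] [-0.3 -0.8 -0.6]
24 13.5 [ 0.536 -0.133  0.065] [0.6 0.3 0.5]
30 13.8 [ 0.536 -0.126  0.063] [-0.  -0.7  0.2]
36 14.1 [ 0.535 -0.119  0.06 ] [ 0.3 -0.7  0.2]
42 14.3 [ 0.535 -0.112  0.056] [ 0.6 -0.4 -0. ]
48 14.6 [ 0.535 -0.105  0.052] [ 0.2 -0.1  0.8]
54 14.9 [ 0.535 -0.099  0.047] [ 1.1 -0.9  0.6]
```

View pics/roll.png

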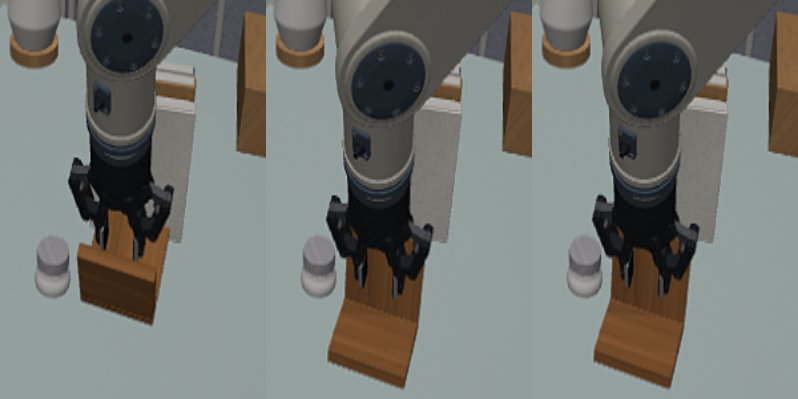

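The bookend rolled: in panels 2 and 3 its base is down towards the camera and the upright is behind the fingers. I'll retreat and measure it.

Run:
```python
from h import *
p=get_obs()['position']
bot.servo_line(p+[0,.015,.03],velocity=.2); bot.servo_line(p+[0,.04,.16],velocity=.3)
bot.reach([.486,.06,.28],ori([0,-1],np.radians(35)))
d=vision.read_camera('top'); s=vision.read_camera('side'); print(get_obs()['time_s'])
a=cv2.resize(d['frame'][230:350,330:530],None,fx=4,fy=4,interpolation=cv2.INTER_CUBIC)
cv2.imwrite('pics/top3.png',cv2.convertScaleAbs(a[:,:,::-1],alpha=1.4)); cv2.imwrite('pics/side3.png',s['frame'][:,:,::-1])
```

```text
17.0333
```

View pics/top3.png

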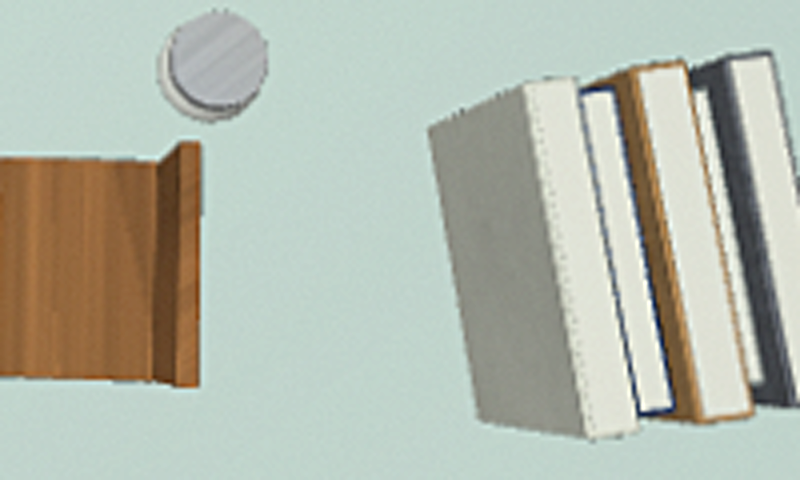

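The bookend stands, with its upright's top outer corners at crop px (201,142) and (199,386). Next I'll plan the push on the inner face of the upright, check IK and then push.

```bash
cat > push.py <<'E'
from h import *
import sys
d=vision.read_camera('top')
f=lambda x,y:(330+(x+.5)/4-.5,230+(y+.5)/4-.5)
a,b=[atz(d,f(*p),.11) for p in ((201,142),(199,386))]
H0=(a+b)/2; H0[2]=0; t=a-b; y0=np.arctan2(t[1],t[0]); y1=np.arctan2(.1536*.157,.1536*.988)
print('H0',H0.round(4),'yaw',np.degrees([y0,y1]).round(2))
def pose(s,back=0.,up=0.,th=np.radians(float(sys.argv[1]))):
    y=y0+(y1-y0)*min(1,max(0,s)/.8); n=np.array([-np.sin(y),np.cos(y),0])
    q=ori(-n,th); R=Ro.from_quat(q).as_matrix()
    low=H0+(B-H0)*s+n*(.010+back+.022*np.cos(th))+[0,0,.026+up]  # rear lower corner of the tips
    return low-R@np.array([.011,0,-.012]),q
S=np.linspace(0,.96,9)
if len(sys.argv)<3:
    for s,bk,up in [(0,.03,.15),(0,.015,0)]+[(s,0,0) for s in S]+[(1,-.006,0),(1,.02,0),(1,.05,.12)]:
        P,q=pose(s,bk,up); j=kinematics.solve_ik(P,q); print(P.round(3),None if j is None else j.round(2))
else:
    P,q=pose(0,.03,.15); bot.reach(P,q)
    P,q=pose(0,.015,.0); bot.servo_line(P,q,velocity=.15)
    for s in S:
        P,q=pose(s); bot.servo_line(P,q,velocity=.05)
        o=get_obs(); print(round(o['time_s'],1),o['position'].round(3),o['wrist_force'].round(1))
    im=vision.read_camera('top')['frame'],vision.read_camera('side')['frame']
    cv2.imwrite('pics/push.png',np.hstack([cv2.resize(i,None,fx=3,fy=3) for i in (im[0][230:350,360:490],im[1][100:220,320:450])])[:,:,::-1])
E
python3 push.py 45; python3 push.py 40 | tail -14
```

```text
H0 [ 0.5361 -0.1292  0.    ] yaw [-0.46  9.03]
[ 0.536 -0.09   0.175] [ 0.3   0.43  1.88 -0.79  1.25  0.73]
[ 0.536 -0.105  0.025] [ 0.27  0.68  1.93 -0.91  1.04  0.96]
[ 0.536 -0.12   0.025] [ 0.25  0.67  1.93 -0.93  1.03  0.96]
[ 0.536 -0.137  0.025] [ 0.22  0.67  1.96 -0.97  1.    0.95]
[ 0.536 -0.154  0.025] [ 0.19  0.66  1.98 -1.01  0.97  0.95]
[ 0.536 -0.171  0.025] [ 0.16  0.65  2.   -1.06  0.94  0.95]
[ 0.536 -0.188  0.025] [ 0.13  0.64  2.02 -1.11  0.91  0.95]
[ 0.537 -0.205  0.025] [ 0.1   0.64  2.04 -1.16  0.88  0.95]
[ 0.537 -0.223  0.025] [ 0.06  0.63  2.05 -1.22  0.85  0.95]
[ 0.537 -0.24   0.025] [ 0.03  0.63  2.06 -1.26  0.83  0.95]
[ 0.537 -0.257  0.025] [-0.01  0.63  2.06 -1.29  0.81  0.94]
[ 0.538 -0.268  0.025] None
[ 0.534 -0.243  0.025] [ 0.02  0.63  2.07 -1.27  0.82  0.95]
[ 0.529 -0.213  0.145] [ 0.08  0.39  2.05 -1.04  0.96  0.67]
[ 0.536 -0.089  0.174] [ 0.26  0.4   1.88 -0.73  1.19  0.66]
[ 0.536 -0.104  0.024] [ 0.24  0.64  1.94 -0.86  0.97  0.89]
[ 0.536 -0.119  0.024] [ 0.21  0.63  1.95 -0.87  0.96  0.88]
[ 0.536 -0.136  0.024] [ 0.18  0.63  1.97 -0.91  0.93  0.87]
[ 0.536 -0.153  0.024] [ 0.15  0.62  1.98 -0.95  0.9   0.86]
[ 0.536 -0.17   0.024] [ 0.12  0.61  2.   -1.    0.87  0.85]
[ 0.536 -0.187  0.024] [ 0.09  0.61  2.02 -1.04  0.84  0.84]
[ 0.536 -0.204  0.024] [ 0.05  0.6   2.03 -1.09  0.81  0.84]
[ 0.536 -0.221  0.024] [ 0.02  0.59  2.05 -1.13  0.78  0.83]
[ 0.537 -0.238  0.024] [-0.02  0.59  2.06 -1.17  0.76  0.82]
[ 0.537 -0.255  0.024] [-0.05  0.59  2.05 -1.2   0.74  0.81]
[ 0.538 -0.267  0.024] [-0.07  0.59  2.05 -1.21  0.73  0.8 ]
[ 0.534 -0.241  0.024] [-0.02  0.59  2.06 -1.18  0.75  0.82]
[ 0.529 -0.212  0.144] [ 0.04  0.36  2.04 -0.94  0.91  0.55]
```

```bash
sed -i 's/\[0,0,.026+up\]/[0,0,.030+up]/; s/    P,q=pose(0,.015,.0); bot.servo_line(P,q,velocity=.15)/    for u in (.03,.02,.014,.009,.004,0):\n        P,q=pose(0,.015,u); bot.servo_line(P,q,velocity=.15 if u>.025 else .05); w=get_obs()["wrist_force"]; print(u,w.round(1))\n        assert abs(w[2])<4/' push.py
python3 push.py 40 go
```

```text
H0 [ 0.5361 -0.1292  0.    ] yaw [-0.46  9.03]
0.03 [-1.1  0.6 -0. ]
0.02 [-0.1 -0.3 -1. ]
0.014 [ 0.4 -0.7 -0.3]
0.009 [ 0.6 -0.2 -0.1]
0.004 [-0.1  0.4  0.4]
0 [-0.6 -0.2 -0.1]
20.7 [ 0.536 -0.119  0.028] [-0.2  0.5 -0.2]
21.2 [ 0.536 -0.136  0.028] [-0.3  1.6  1.8]
21.7 [ 0.536 -0.153  0.028] [-0.6  0.   1.5]
22.2 [ 0.536 -0.17   0.028] [ 0.9 -0.3  0.9]
22.7 [ 0.536 -0.187  0.028] [ 1.2 -0.7  0.2]
23.2 [ 0.536 -0.204  0.028] [-1.   0.2  1. ]
23.7 [ 0.536 -0.222  0.028] [-1.4 -1.   1.9]
24.2 [ 0.536 -0.238  0.028] [ 1.1 -0.1 -0.1]
24.7 [ 0.537 -0.256  0.028] [ 0.  -0.5  0.5]
```

View pics/push.png

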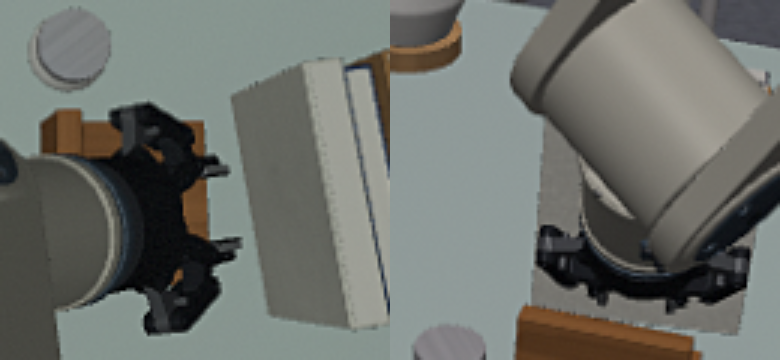

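The push tipped the bookend over again: in the top view it is lying once more, with its free edge at crop x≈205 and its base at 41–82, and the heel hasn't slid. So friction is high and a push at 45 mm is too high. I'll roll it again, then push low on the base's free edge after feeling for the shelf with the tips.

```bash
cat >> h.py <<'E'
def standing():
    """mid, yaw (deg) of the foot line from the upright's top outer edge in the top view (valid if standing)"""
    d=vision.read_camera('top'); im=d['frame'].astype(float); m=((im[...,0]>1.6*im[...,2])&(im[...,0]>45)).astype(np.uint8)
    m[:,:300]=0; m[:,484:]=0; m[:250]=0; m[350:]=0
    n,l,st,_=cv2.connectedComponentsWithStats(m); i=1+np.argmax(st[1:,4]); l=l==i
    rows=np.where(l.any(1))[0]; r=np.array([[np.where(l[v])[0].max()+.5,v] for v in rows],float)
    k=np.polyfit(r[:,1],r[:,0],1)
    for _ in range(3):
        g=abs(r[:,0]-np.polyval(k,r[:,1]))<1.5; k=np.polyfit(r[g,1],r[g,0],1)
    v0,v1=r[g,1].min()-.5,r[g,1].max()+.5
    a,b=[atz(d,(np.polyval(k,v),v),.11) for v in (v0,v1)]; t=a-b
    print('len',np.linalg.norm(t).round(4),'box',st[i].tolist(),'a',a.round(4),'b',b.round(4))
    M=(a+b)/2; M[2]=0; return M,np.degrees(np.arctan2(t[1],t[0])),d
E
python3 - <<'E'
from h import *
p=get_obs()['position']; bot.servo_line(p+[0,0,.16],velocity=.3)
q=ori([0,-1],np.radians(20)); R=Ro.from_quat(q).as_matrix(); x=.536; piv=-.131
def at(y,z): return np.array([x,y,z])-R@np.array([.011,0,-.012])
bot.reach(at(-.185,.2),q)
bot.servo_line(at(-.185,.072),velocity=.25)
for f in range(0,55,9):
    g=np.radians(f); c=.072*np.array([np.sin(g),np.cos(g)])+.016*np.array([-np.cos(g),np.sin(g)])
    bot.servo_line(at(piv+c[0],c[1]),velocity=.07)
p=get_obs()['position']
bot.servo_line(p+[0,.015,.03],velocity=.2); bot.servo_line(p+[0,.04,.12],velocity=.3)
hand.move_gripper(.06)
bot.reach([.536,.02,.12],ori([0,-1],0))
M,y,d=standing(); print(M.round(4),round(y,2),get_obs()['time_s'])
cv2.imwrite('pics/after2.png',d['frame'][:,:,::-1])
E
```

```text
len 0.1082 box [343, 266, 36, 61, 1907] a [ 0.5894 -0.1248  0.11  ] b [ 0.4812 -0.1275  0.11  ]
[ 0.5353 -0.1262  0.    ] 1.43 30.8667
```

It's standing again: foot line at y≈−0.126, yaw ≈1.4°. Now the guarded descent behind the base edge, then the low push.

```bash
cat > push2.py <<'E'
from h import *
H0=np.array([.5353,-.1262,0]); y0,y1=np.radians([1.0,9.03])
def pose(s,back,z):
    y=y0+(y1-y0)*min(1,max(0,s)/.85); n=np.array([-np.sin(y),np.cos(y),0])
    return H0+(B-H0)*s+n*(.101+back)+[0,0,z], ori(-n,0)
P,q=pose(0,.018,.03); bot.servo_line(P,q,velocity=.15)
b=get_obs()['wrist_force'][2]; z=.03
for z in np.arange(.018,-.016,-.002):
    P,q=pose(0,.018,z); bot.servo_line(P,q,velocity=.05); w=get_obs()['wrist_force'][2]
    if w-b>3.5: break
o=get_obs(); print('touch',z.round(4),o['position'].round(4),w,o['time_s'])
z=o['position'][2]+.004
for s in np.linspace(0,.93,9):
    P,q=pose(s,.018 if s<0 else 0,z); bot.servo_line(P,q,velocity=.05)
    w=get_obs()['wrist_force']; print(w.round(1))
    if abs(w).max()>15: break
M,y,d=standing(); print(M.round(4),round(y,2),'off',((M-B)@N).round(4),'lat',((M-B)@[N[1],-N[0],0]).round(4),get_obs()['time_s'])
cv2.imwrite('pics/p2.png',d['frame'][:,:,::-1]); print(z)
E
python3 push2.py
```

```text
touch -0.014 [ 0.5331 -0.0072 -0.0141] 1.2090444124915196 36.0333
[0.  0.3 0.3]
[ 0.5  0.7 -0.2]
[-0.1 -0.2 -0.2]
[ 1.   0.  -0.1]
[1.  0.3 0.1]
[0.2 0.7 0.5]
[ 0.6  0.7 -0.2]
[0.5 1.  0.7]
[0.5 0.5 0.9]
len 0.0914 box [356, 274, 25, 58, 823] a [ 0.5642 -0.1254  0.11  ] b [ 0.474  -0.1113  0.11  ]
[ 0.5191 -0.1183  0.    ] -8.87 off 0.1545 lat 0.0047 40.5333
-0.01013342966130987
```

Run:
```python
from h import *
o=get_obs(); print(o['position'],o['time_s'],o['gripper_width'])
t=vision.read_camera('top')['frame'];s=vision.read_camera('side')['frame']
cv2.imwrite('pics/last.png',cv2.convertScaleAbs(np.hstack([cv2.resize(t[220:360,320:500],(400,311)),cv2.resize(s[110:270,300:500],(400,311))])[:,:,::-1],alpha=1.3))
```

```text
[ 0.52248404 -0.16176949 -0.01027497] 40.5333 0.059570481113868985
```

View pics/last.png

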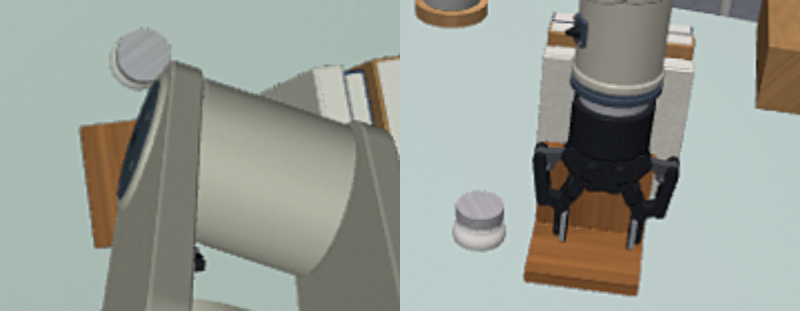

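The fingers slid over the base and are now pushing low on the inner face of the upright. In the side view the bookend is standing, with its base front at crop (526–638, 280–294) and its upright's top-left corner at (547,143). I'll check its pose and tilt by projection.

Run:
```python
from h import *
t=vision.read_camera('top'); s=vision.read_camera('side')
a=atz(t,(356.2,277.2),.016); b=atz(t,(363.7,331.2),.016); print('top edge',a.round(4),b.round(4),np.linalg.norm(a-b))
c=atz(s,(363,254),0); d=atz(s,(419,261.2),0); print('side edge',c.round(4),d.round(4),np.linalg.norm(c-d))
for p,q in((a,b),(c,d)):
    v=(p-q)/np.linalg.norm(p-q); n=np.array([-v[1],v[0],0]); H=(p+q)/2-n*.09; H[2]=0
    print('H',H.round(4),'yaw',np.degrees(np.arctan2(v[1],v[0])).round(1),'gap',((H-B)@N).round(4),'lat',((H-B)@[N[1],-N[0],0]).round(4))
    print('pred upright inner top left px',proj(s,[H+v*.055+n*.01+[0,0,.11]]),'seen 373.5,183.6', 'inner face y',(H+n*.01).round(4))
```

```text
top edge [ 0.5755 -0.0945  0.016 ] [ 0.4689 -0.1101  0.016 ] 0.10769948029653975
side edge [ 0.5759 -0.0979  0.    ] [ 0.4687 -0.114   0.    ] 0.10834775024067934
H [ 0.5353 -0.1913  0.    ] yaw 8.3 gap 0.0798 lat 0.0092
pred upright inner top left px [[370.82131473 184.75846828]] seen 373.5,183.6 inner face y [ 0.5338 -0.1814  0.    ]
H [ 0.5357 -0.195   0.    ] yaw 8.6 gap 0.0762 lat 0.0091
pred upright inner top left px [[371.10493034 183.77981021]] seen 373.5,183.6 inner face y [ 0.5342 -0.1851  0.    ]
```

It's upright: yaw 8.5°, 78 mm gap, 9 mm off laterally. I'll carry on with this low push, drifting −9 mm sideways, and finish with force-checked small steps.

Run:
```python
from h import *
T=np.array([N[1],-N[0],0]); P0=get_obs()['position']; q=ori(-N,0)
for k in np.linspace(.2,1,5): bot.servo_line(P0-N*.072*k-T*.009*k,q,velocity=.05)
b=get_obs()['wrist_force']@N; print(b.round(2))
for e in np.arange(.074,.0875,.0015):
    bot.servo_line(P0-N*e-T*.009,q,velocity=.03)
    w=np.mean([get_obs()['wrist_force']@N for _ in range(3)]); print(e.round(4),w.round(1),end=' ')
    if w-b>5: break
o=get_obs(); s=vision.read_camera('side'); t=vision.read_camera('top'); print(o['time_s'])
p=o['position']
bot.servo_line(p+N*.015,velocity=.06); bot.servo_line(p+N*.025+[0,0,.17],velocity=.25)
bot.reach([.45,.05,.3],q)
M,y,d=standing(); print(M.round(4),round(y,2),'gap',((M-B)@N).round(4),'lat',((M-B)@T).round(4),get_obs()['time_s'])
for n,i in (('ft',d),('fs',vision.read_camera('side'))): cv2.imwrite(f'pics/{n}.png',i['frame'][:,:,::-1])
```

```text
0.47
0.074 13.1 43.1917
len 0.1092 box [391, 266, 69, 66, 3357] a [ 0.5918 -0.2533  0.11  ] b [ 0.4839 -0.27    0.11  ]
[ 0.5379 -0.2616  0.    ] 8.83 gap 0.01 lat 0.0008 45.7583
```

Run:
```python
from h import *
im=cv2.imread('pics/ft.png')[:,:,::-1]; d=vision.read_camera('top'); T=np.array([N[1],-N[0],0])
for v in (285,310):
    print(v,[(u,im[v,u].tolist()) for u in range(446,484,2)])
for l in (-.04,0,.04):
    print(l,'foot',proj(d,[B+T*l])[0].round(1),'face z.11',proj(d,[B+T*l+[0,0,.11]])[0].round(1),'z.16',proj(d,[B+T*l+[0,0,.16]])[0].round(1),'inner top if flush',proj(d,[B+N*.01+T*l+[0,0,.11]])[0].round(1))
# side: upright/base front edge foot if flush
s=vision.read_camera('side'); f=s['frame']
print('side base edge flush px',proj(s,[B+N*.09+[0,0,.016],B+N*.09]).round(1).tolist(),'10mm off',proj(s,[B+N*.10+[0,0,.016],B+N*.10]).round(1).tolist())
u=int(proj(s,[B+N*.09])[0,0]); print([(v,f[v,u].tolist()) for v in range(205,250,1)])
```

```text
285 [(446, [57, 38, 20]), (448, [94, 65, 39]), (450, [92, 63, 35]), (452, [99, 77, 57]), (454, [96, 98, 92]), (456, [96, 98, 91]), (458, [94, 95, 90]), (460, [93, 95, 89]), (462, [94, 96, 89]), (464, [95, 96, 90]), (466, [99, 101, 93]), (468, [150, 154, 144]), (470, [153, 156, 147]), (472, [151, 154, 146]), (474, [152, 153, 145]), (476, [152, 153, 144]), (478, [156, 157, 148]), (480, [71, 78, 83]), (482, [158, 159, 150])]
310 [(446, [67, 45, 25]), (448, [65, 44, 24]), (450, [64, 44, 26]), (452, [116, 81, 47]), (454, [109, 74, 42]), (456, [98, 71, 46]), (458, [99, 103, 98]), (460, [95, 98, 92]), (462, [96, 98, 91]), (464, [95, 97, 89]), (466, [96, 97, 90]), (468, [95, 95, 89]), (470, [90, 91, 85]), (472, [147, 150, 139]), (474, [141, 143, 136]), (476, [152, 154, 145]), (478, [152, 154, 146]), (480, [150, 152, 143]), (482, [152, 154, 146])]
-0.04 foot [446.3 317.3] face z.11 [463.7 317.8] z.16 [473.4 318.1] inner top if flush [458.2 318.6]
0 foot [442.8 297.6] face z.11 [459.6 295.4] z.16 [469.  294.1] inner top if flush [454.1 296.1]
0.04 foot [439.3 278.1] face z.11 [455.6 273.2] z.1
[... 458 characters left out ...]
, [114, 74, 42]), (220, [114, 75, 42]), (221, [114, 75, 43]), (222, [118, 77, 43]), (223, [120, 79, 45]), (224, [125, 82, 45]), (225, [119, 79, 44]), (226, [109, 72, 39]), (227, [112, 73, 40]), (228, [112, 74, 41]), (229, [115, 76, 44]), (230, [107, 72, 43]), (231, [74, 48, 27]), (232, [82, 53, 28]), (233, [86, 55, 31]), (234, [86, 53, 25]), (235, [87, 65, 49]), (236, [120, 125, 121]), (237, [150, 164, 164]), (238, [146, 158, 157]), (239, [145, 157, 155]), (240, [145, 157, 155]), (241, [145, 157, 155]), (242, [146, 157, 156]), (243, [145, 156, 155]), (244, [146, 157, 156]), (245, [145, 157, 155]), (246, [146, 158, 156]), (247, [146, 157, 156]), (248, [146, 157, 155]), (249, [146, 156, 154])]
```

The wood edge is at u≈456.8 where a flush fit would be 462, so a gap of about 9 mm remains. The gripper's body met the tall book first. I'll finish with an 18° tilt (tips towards the books) so that only the fingertips lead, low on the upright.

Run:
```python
from h import *
T=np.array([N[1],-N[0],0]); q=ori(-N,np.radians(18)); Z=np.array([0,0,1.])
at=lambda g,z:B+N*g+Z*z
for g,z in((.06,.15),(.06,-.005),(.01,-.005)): assert kinematics.solve_ik(at(g,z),q) is not None
bot.reach(at(.065,.17),q)
bot.servo_line(at(.06,.02),q,velocity=.3)
b=get_obs()['wrist_force']
for z in (.01,.002,-.005):
    bot.servo_line(at(.06,z),q,velocity=.08); w=get_obs()['wrist_force']-b
    if w[2]>5: print('touch',z); z+=.004; break
for g in list(np.arange(.052,.029,-.006))+list(np.arange(.0265,.0,-.0015)):
    bot.servo_line(at(g,z),q,velocity=.05)
    w=np.mean([get_obs()['wrist_force'] for _ in range(2)],0)-b
    if w@N>6: break
o=get_obs(); print('end',g.round(4),z,w.round(1),o['time_s'])
bot.servo_line(at(g+.015,z),q,velocity=.08); bot.servo_line(at(g+.03,.16),q,velocity=.35)
bot.servo_line(at(.18,.2),q,velocity=.35)
M,y,d=standing(); print(M.round(4),round(y,2),'gap',((M-B)@N).round(4),'lat',((M-B)@T).round(4),get_obs()['time_s'])
s=vision.read_camera('side'); im=d['frame']
for v in (285,310): print(v,[(u,im[v,u].tolist()) for u in range(452,468,2)])
```

```text
end 0.0115 -0.005 [-1.5  7.2  0.8] 52.3583
len 0.111 box [395, 265, 69, 66, 3386] a [ 0.5938 -0.2611  0.11  ] b [ 0.4841 -0.2781  0.11  ]
[ 0.5389 -0.2696  0.    ] 8.81 gap 0.002 lat 0.0005 53.9333
285 [(452, [94, 64, 37]), (454, [98, 67, 39]), (456, [96, 65, 39]), (458, [98, 102, 98]), (460, [98, 100, 93]), (462, [98, 98, 92]), (464, [98, 100, 93]), (466, [102, 103, 96])]
310 [(452, [71, 48, 28]), (454, [68, 46, 25]), (456, [85, 58, 33]), (458, [113, 78, 47]), (460, [114, 76, 42]), (462, [74, 78, 75]), (464, [99, 101, 93]), (466, [98, 100, 93])]
```

```bash
python3 -c "
from h import *
print(hand_in())"
```

```text
the job is handed in; nothing more can be done
None
```

I handed the job in at about 54 s with the bookend standing and pushed against the end book until it resisted at 7 N (measured gap 2 mm, within camera accuracy), under 1 mm from mid-width; the first push along the shelf tipped it over, so I had to stand it up a second time.

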